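Start the stand of the brown bottle and confirm it on the key console

TASK

Three bottles stand in cream stands on the laboratory bench. With the fingertips, lightly press the white start button on the stand that holds the brown bottle, let it spring back, then lightly press the green key on the grey console to confirm, and draw back clear. Leave every other button and key alone, and do not grasp, lift or shift the bottles or the pots.

Things in the scene. Friction and masses are not known exactly. Their poses are not given: they have to be found in the camera images.
- stand_a: Cream bottle stand A, fixed to the bench: base plate 225 x 100 x 12 mm. The origin is at bench height straight below the centre of its white start button, whose top face is 62 mm above the bench when up and sits in a grey collar 48 mm across with its rim 10 mm lower; the stand's +x axis runs from the button to the bottle cup, whose centre is 130 mm from the origin. All three stands look alike and change places.
- stand_a_seat (a point): Centre of the inner floor of stand A's bottle cup (17 mm above the bench; cup 76 mm across, inner diameter 64 mm, rim 42 mm above the bench). The bottle whose position is within a few mm of this point, seen from above, is the one this stand holds.
- start_a (a joint): White start button of stand A. Spring push button, 32 mm across, moves straight down: 0 m = up, 0.010 m = fully down. The force rises steadily from 2.4 N (just starting to move) to 8 N (fully down); it has registered at 0.004 m (4.6 N), so a push of 6 N is plenty; it springs back when let go. 
- stand_b: Cream bottle stand B, fixed to the bench: base plate 225 x 100 x 12 mm. The origin is at bench height straight below the centre of its white start button, whose top face is 62 mm above the bench when up and sits in a grey collar 48 mm across with its rim 10 mm lower; the stand's +x axis runs from the button to the bottle cup, whose centre is 130 mm from the origin. All three stands look alike and change places.
- stand_b_seat (a point): Centre of the inner floor of stand B's bottle cup (17 mm above the bench; cup 76 mm across, inner diameter 64 mm, rim 42 mm above the bench). The bottle whose position is within a few mm of this point, seen from above, is the one this stand holds.
- start_b (a joint): White start button of stand B. Spring push button, 32 mm across, moves straight down: 0 m = up, 0.010 m = fully down. The force rises steadily from 2.4 N (just starting to move) to 8 N (fully down); it has registered at 0.004 m (4.6 N), so a push of 6 N is plenty; it springs back when let go. 
- stand_c: Cream bottle stand C, fixed to the bench: base plate 225 x 100 x 12 mm. The origin is at bench height straight below the centre of its white start button, whose top face is 62 mm above the bench when up and sits in a grey collar 48 mm across with its rim 10 mm lower; the stand's +x axis runs from the button to the bottle cup, whose centre is 130 mm from the origin. All three stands look alike and change places.
- stand_c_seat (a point): Centre of the inner floor of stand C's bottle cup (17 mm above the bench; cup 76 mm across, inner diameter 64 mm, rim 42 mm above the bench). The bottle whose position is within a few mm of this point, seen from above, is the one this stand holds.
- start_c (a joint): White start button of stand C. Spring push button, 32 mm across, moves straight down: 0 m = up, 0.010 m = fully down. The force rises steadily from 2.4 N (just starting to move) to 8 N (fully down); it has registered at 0.004 m (4.6 N), so a push of 6 N is plenty; it springs back when let go. 
- brown_bottle: The brown bottle with a black cap, loose in a stand's cup; 58 mm across, 120 mm tall, its top 137 mm above the bench; origin at the centre of its underside. Which stand it is in changes.
- blue_bottle: The blue bottle with a black cap, loose in a stand's cup; 58 mm across, 120 mm tall, its top 137 mm above the bench; origin at the centre of its underside. Which stand it is in changes.
- cream_bottle: The cream bottle with a black cap, loose in a stand's cup; 58 mm across, 120 mm tall, its top 137 mm above the bench; origin at the centre of its underside. Which stand it is in changes.
- console: Grey key console, fixed block 220 x 90 x 40 mm with a black top; three keys in a row along its long (x) axis, 65 mm apart, the middle one over the centre. Origin at bench height under its centre. It changes places with the stands.
- green_key_base: Grey collar (48 mm across, 12 mm high) of the green key, on the console; origin at the centre of its underside, 40 mm above the bench. The centre of the key's top face is straight above, 62 mm above the bench (22 mm above this origin) when up. The order of the keys along the console changes.
- green_key (a joint): The green key of the console. Spring push button, 32 mm across, moves straight down: 0 m = up, 0.010 m = fully down. The force rises steadily from 2.4 N (just starting to move) to 8 N (fully down); it has registered at 0.004 m (4.6 N), so a push of 6 N is plenty; it springs back when let go. 
- yellow_key_base: Grey collar (48 mm across, 12 mm high) of the yellow key, on the console; origin at the centre of its underside, 40 mm above the bench. The centre of the key's top face is straight above, 62 mm above the bench (22 mm above this origin) when up. The order of the keys along the console changes.
- yellow_key (a joint): The yellow key of the console. Spring push button, 32 mm across, moves straight down: 0 m = up, 0.010 m = fully down. The force rises steadily from 2.4 N (just starting to move) to 8 N (fully down); it has registered at 0.004 m (4.6 N), so a push of 6 N is plenty; it springs back when let go. 
- red_key_base: Grey collar (48 mm across, 12 mm high) of the red key, on the console; origin at the centre of its underside, 40 mm above the bench. The centre of the key's top face is straight above, 62 mm above the bench (22 mm above this origin) when up. The order of the keys along the console changes.
- red_key (a joint): The red key of the console. Spring push button, 32 mm across, moves straight down: 0 m = up, 0.010 m = fully down. The force rises steadily from 2.4 N (just starting to move) to 8 N (fully down); it has registered at 0.004 m (4.6 N), so a push of 6 N is plenty; it springs back when let go. 
- pot_left: Clear specimen pot with a white cap, 54 mm across, 70 mm tall, loose on the bench to the robot's left; origin at its underside. A bystander.
- pot_right: Clear specimen pot with an orange cap, 54 mm across, 70 mm tall, loose on the bench to the robot's right; origin at its underside. A bystander.
There are look-alikes about, which are no part of the job. Of the things that look like the blue_bottle, the middle-sized one is meant.

How it is judged:
On the way, in this order (a step that is already met when the one before it is completed fails the run):
1. the start button of the brown bottle's stand is pressed at least 4 mm down (((value of joint start_a above 0.004 m and horizontal distance between brown_bottle and stand_a_seat below 0.03 m) or (value of joint start_b above 0.004 m and horizontal distance between brown_bottle and stand_b_seat below 0.03 m) or (value of joint start_c above 0.004 m and horizontal distance between brown_bottle and stand_c_seat below 0.03 m))), for 0.04 s.
2. that button has sprung back (value of joint each of start_a, start_b, start_c below 0.002 m), for 0.04 s.
3. then the green key is pressed at least 4 mm down (value of joint green_key above 0.004 m), for 0.04 s.
At the end, for the whole second after the job is handed in: All buttons and keys are up again (within 2 mm), every bottle stands upright (within 0.12 rad) and at rest in its own stand's cup, and the bottles and pots are within 12 mm of where they began (all of step 2 and value of joint each of green_key, yellow_key, red_key below 0.002 m and (horizontal distance between brown_bottle and stand_a_seat below 0.012 m or horizontal distance between brown_bottle and stand_b_seat below 0.012 m or horizontal distance between brown_bottle and stand_c_seat below 0.012 m) and (horizontal distance between blue_bottle and stand_a_seat below 0.012 m or horizontal distance between blue_bottle and stand_b_seat below 0.012 m or horizontal distance between blue_bottle and stand_c_seat below 0.012 m) and (horizontal distance between cream_bottle and stand_a_seat below 0.012 m or horizontal distance between cream_bottle and stand_b_seat below 0.012 m or horizontal distance between cream_bottle and stand_c_seat below 0.012 m) and angle between each of brown_bottle, blue_bottle, cream_bottle's own z axis and vertical below 0.12 rad and distance of each of brown_bottle, blue_bottle, cream_bottle, pot_left, pot_right from where it was at the start of the episode below 0.012 m and linear speed of each of brown_bottle, blue_bottle, cream_bottle, pot_left, pot_right below 0.02 m/s); the robot touches nothing.
It fails at once if the start button of a stand that does not hold the brown bottle is pressed (3 mm or more) ((value of joint start_a above 0.003 m and horizontal distance between brown_bottle and stand_a_seat above 0.03 m) or (value of joint start_b above 0.003 m and horizontal distance between brown_bottle and stand_b_seat above 0.03 m) or (value of joint start_c above 0.003 m and horizontal distance between brown_bottle and stand_c_seat above 0.03 m)).
It fails at once if the yellow or the red key is pressed (3 mm or more) (value of joint any of yellow_key, red_key above 0.003 m).
It fails at once if a stand, button, key or the console is pushed harder than 18 N (not a light press) (contact force between any of the fingers, the arm and stand_a above 18 N or contact force between any of the fingers, the arm and stand_b above 18 N or contact force between any of the fingers, the arm and stand_c above 18 N or contact force between any of the fingers, the arm and console above 18 N or contact force between any of the fingers, the arm and green_key_base above 18 N or contact force between any of the fingers, the arm and yellow_key_base above 18 N or contact force between any of the fingers, the arm and red_key_base above 18 N).
It fails at once if a bottle or a pot is lifted, or shifted by more than 12 mm (distance of any of brown_bottle, blue_bottle, cream_bottle, pot_left, pot_right from where it was at the start of the episode above 0.012 m).
It fails at once if a bottle is tipped by more than 0.25 rad (angle between any of brown_bottle, blue_bottle, cream_bottle's own z axis and vertical above 0.25 rad).
It also fails if it takes over 42 s, if anything falls off the work surface, if the arm or the gripper's body presses on something with over 40 N, if the wrist force passes 120 N, or if a joint passes its speed limit or range.

ROBOT

A 6-joint arm with a two-finger parallel gripper is mounted at the origin on the work surface. World frame = base frame: x ahead of the robot, y to its left, z up, the work surface at z = 0. Lengths are in m, angles in rad, forces in N, time in s.
With the tool pointing down it reaches from about 0.3 to 0.875 m from the base axis. Payload 6.4 kg.
Tool frame: the origin (TCP) lies at the very end of the fingers, on their centre line; the grasp point (between the pads) lies 19 mm behind it (ctrl.hold_point_z is the distance from the TCP to the grasp point, in m); y points along the fingers, x is the direction in which the jaws open and shut, and the axes are right-handed (so a half turn about y gives the same grasp; the last joint's range is limited). The gripper opens to 85 mm and grips with 20 to 120 N. Pads are 22 mm wide; open, the fingers measure 114 mm over their backs; the gripper's body (76 mm by 85 mm) begins 54 mm behind the grasp point. The pads swing forward as they close: fully open they stand 13 mm farther back than shut.
Start: joints at [-1.339, 0.181, 1.607, -0, 1.354, -0.206], TCP at [0.244, -0.521, 0.231] pointing down, gripper open.
Joint ranges: [-2.99, 2.99], [-0.89, 2.07], [0.3, 2.58], [-1.14, 4.28], [0, 2.63], [-3.12, 3.12]. Speed limits (rad/s): [2.57, 2.57, 3.01, 3.14, 3.14, 3.14].

INTERFACE

Orientations are given as a unit quaternion [w, x, y, z].
In Python, from bench import ctrl, imaging gives the robot as it stands.
- The arm moves only by the shell command python3 -m jog 'ROWS'. ROWS is JSON, a list of rows, each a list of 3 entries, a list of its own where there are three numbers: the shift along the tool's x, y, z in cm, then the turn, a rotation vector about the tool's x, y, z in rad, then the finger opening in cm, from 0 to 8.54. A call has 1 to 12 rows; each row shifts and turns the pose as measured when the row begins, along the tool's axes as they then stand; what a row does not reach is not made up. A row lasts 1/12 s, in which the tool goes at most 41.7 mm and 7.16 degrees, less where a joint would pass 70% of its speed; a pose out of reach is approached as far as the arm can. A call is refused whole if a number of a shift passes 4.17 or a number of a turn 0.125, either way. A call with a gripper value outside its range is refused whole. The fingers move at their own pace and stop on an object; the grip force is fixed at half the most. Time passes only in rows, so rows that do not move let the fingers close. It gives the time, the measured TCP pose, the force and the opening at its end, in the units of the state.
- ctrl.get_obs(): the state, without advancing time (a new reading comes with each control period).
- imaging.camera(name): name is "side" or "top"; returns a dict with "frame" (420x560x3 uint8, red, green, blue), "depth" (420x560 float32, m along the optical axis (not along the pixel's ray), 0 where there is no reading), "K" (3x3 intrinsics, pixels), "R" (3x3) and "t" (3): a world point X has camera coordinates R X + t. Camera axes: x right, y down, z forward; pixel columns grow to the right and rows downward; lengths in m; the calibration is good to about 2 mm. A picture is of the moment at which its call begins.
- ctrl.hand_in(): hands the job in, once; it reports no verdict.
The state is a dict: "time_s": time; "q": joint angles; "dq": joint speeds; "joint_efforts": joint torques, N m; "eef_pos": TCP position; "eef_rot": TCP orientation; "wrist_force": force on the tool from outside, world axes, zero at the start; "torque": the same for the moment, N m; "opening": opening from 0.0 (shut) to 1.0 (fully open).
Only numpy, scipy, OpenCV 4.12 (cv2) and the standard library are available. Lean on these libraries where they do the work, as an engineer would, in place of code of your own. Each camera call takes 0.05 s, during which the arm holds its last target. There are 200 camera calls.

## Working session

There is one attempt and no reset: what is moved stays moved. The work goes in short steps, Python scripts to look and compute and a shell command to move; the robot and the scene stay as the last step left them, time stands still between calls to the robot, and variables do not carry over. Pictures are saved under pics/ and viewed, about 8 in all and at most 12, crops included, and the job is handed in when it is done.

```bash
mkdir -p pics; python3 - <<'E'
from bench import ctrl, imaging
import cv2,numpy as np
for n in("top","side"):
    c=imaging.camera(n); np.savez(f"{n}0.npz",**c); cv2.imwrite(f"pics/{n}0.png",c["frame"][:,:,::-1]); 
o=ctrl.get_obs(); print(o)
E
```

```text
{'time_s': 0.1, 'q': array([-1.33930882e+00,  1.81495517e-01,  1.60790684e+00, -1.34792169e-05,
        1.35380584e+00, -2.06324871e-01]), 'dq': array([-0.00053767, -0.00195121, -0.00060561, -0.00039454, -0.00029244,
       -0.00116685]), 'joint_efforts': array([ 2.42487067e-04, -4.45879269e+01, -3.52241099e+01, -2.74103159e-04,
        4.06910534e-03, -1.41581083e-05]), 'eef_pos': array([ 0.2436582 , -0.52026931,  0.23045864]), 'eef_rot': array([ 0.59704461, -0.59625372,  0.37989795, -0.37907358]), 'wrist_force': array([-0.12917417,  0.17317222,  0.69326804]), 'torque': array([-0.01574471, -0.02379825,  0.04476411]), 'opening': 1.0013532960877232}
```

View pics/top0.png

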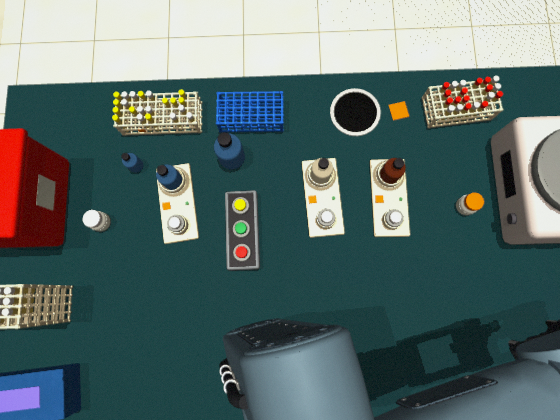

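View pics/side0.png

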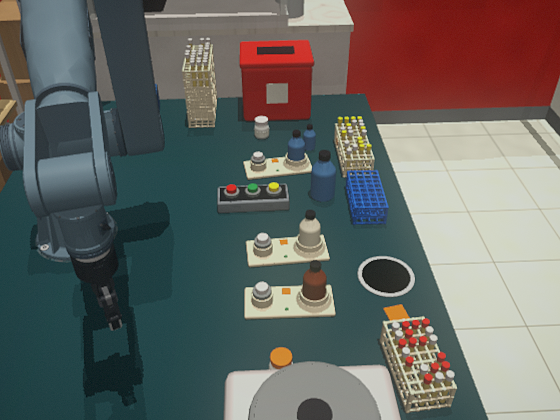

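The top view shows the brown bottle at about (391,170), in the rightmost stand, with its white button at about (395,216). The green key is at about (240,228), the middle key of the console. The side view agrees: brown stand nearest the camera, button at (262,289), and green key at (252,188). Next I'll turn these into world positions.

```bash
cat > h.py <<'E'
import numpy as np
from scipy.spatial.transform import Rotation
def plane(c,u,v,z):
    C=-c["R"].T@c["t"]; d=c["R"].T@np.linalg.solve(c["K"],[u,v,1]); return C+d*(z-C[2])/d[2]
def dep(c,u,v):
    u0,v0=int(round(u)),int(round(v)); d=c["depth"][v0,u0]; return c["R"].T@(np.linalg.solve(c["K"],[u,v,1])*d-c["t"])
def proj(c,X):
    p=c["K"]@(c["R"]@np.asarray(X)+c["t"]); return p[:2]/p[2]
def tool(o,X):
    w,x,y,z=o["eef_rot"]; return Rotation.from_quat([x,y,z,w]).as_matrix().T@(np.asarray(X)-o["eef_pos"])*100
E
python3 - <<'E'
import numpy as np,cv2
from h import *
np.set_printoptions(precision=4,suppress=True)
for n,pts in(("top",{"start":(396,216),"green":(240,228),"yellow":(240,205),"red":(241,252),"brcap":(397,162)}),("side",{"start":(262,288),"green":(252,187),"red":(232,188),"yellow":(273,187),"brcap":(316,266)})):
    c=np.load(n+"0.npz")
    for k,(u,v) in pts.items():
        print(n,k,plane(c,u,v,.137 if k=="brcap" else .062),dep(c,u,v))
    print("cam",-c["R"].T@c["t"])
    f=c["frame"][:,:,::-1]
    bx=[(371,190),(215,190)] if n=="top" else [(235,260),(225,160)]
    cv2.imwrite(f"pics/{n}c.png",np.hstack([cv2.resize(f[y:y+70,x:x+56],None,fx=7,fy=7,interpolation=cv2.INTER_CUBIC) for x,y in bx]))
from bench import ctrl
o=ctrl.get_obs(); w,x,y,z=o["eef_rot"]; print(Rotation.from_quat([x,y,z,w]).as_matrix())
E
```

```text
top start [ 0.5385 -0.3037  0.062 ] [ 0.5372 -0.3018  0.0697]
top green [0.5174 0.1185 0.062 ] [0.5166 0.1179 0.0677]
top yellow [0.581  0.1181 0.062 ] [0.5805 0.1178 0.0647]
top red [0.4524 0.1163 0.062 ] [0.4517 0.1156 0.0685]
top brcap [ 0.6673 -0.2979  0.137 ] [ 0.6665 -0.2972  0.1396]
cam [ 0.3463 -0.0096  1.2103]
side start [ 0.5401 -0.3058  0.062 ] [ 0.5401 -0.3092  0.0656]
side green [0.5206 0.117  0.062 ] [0.5206 0.115  0.0635]
side red [0.4594 0.1153 0.062 ] [0.4596 0.1125 0.0641]
side yellow [0.5849 0.1134 0.062 ] [0.5848 0.1101 0.0644]
side brcap [ 0.6699 -0.3124  0.137 ] [ 0.6696 -0.3147  0.1393]
cam [ 0.5386 -1.2381  1.05  ]
[[ 0.424  -0.0004  0.9057]
 [-0.9057  0.0016  0.424 ]
 [-0.0016 -1.      0.0003]]
```

View pics/topc.png

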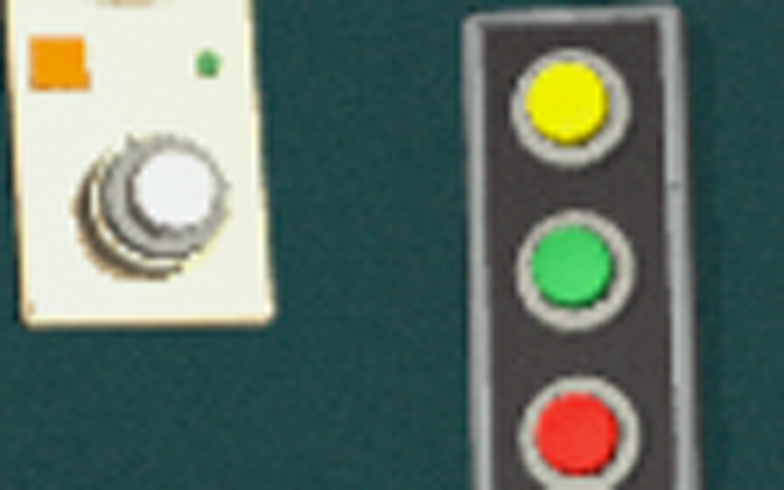

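View pics/sidec.png

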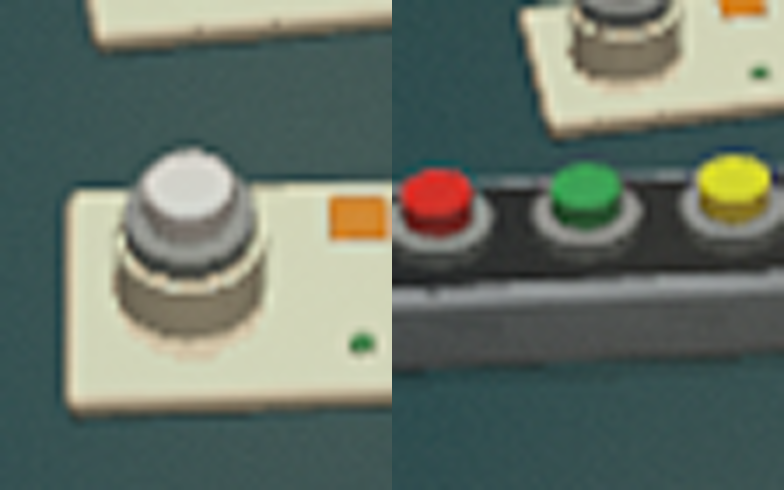

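In the enlarged crops the white button's top face is at (396,216.9) top and (261.9,286.3) side, and the green key at (240.7,227.9) and (252.9,186.4). The estimates are start ≈ (0.538,-0.305) and green ≈ (0.518,0.118). The yellow, green and red keys come out about 64 mm apart, and the brown bottle's cap about 130 mm from its button, so both match the given sizes. I'll close the fingers and cross at the present height.

```bash
python3 -m jog '[[[-0.8,0,4.0],[0,0,0],0],[[-0.8,0,4.0],[0,0,0],0],[[-0.8,0,4.0],[0,0,0],0],[[-0.8,0,4.0],[0,0,0],0],[[-0.8,0,4.0],[0,0,0],0],[[-0.8,0,4.0],[0,0,0],0],[[-0.8,0,4.0],[0,0,0],0],[[-0.8,0,4.0],[0,0,0],0],[[-0.8,0,4.0],[0,0,0],0],[[0,0,0],[0,0,0],0]]'
python3 - <<'E'
import numpy as np
from h import *
from bench import ctrl
np.set_printoptions(precision=4,suppress=True)
for n,u,v,g,h in(("top",396,216.9,240.7,227.9),("side",261.9,286.3,252.9,186.4)):
    c=np.load(n+"0.npz"); print(plane(c,u,v,.062),plane(c,g,h,.062))
o=ctrl.get_obs(); print(o["eef_pos"],tool(o,[.538,-.305,.08]),o["opening"],o["wrist_force"])
E
```

```text
time_s: 0.93
eef_pos: [0.5448, -0.2966, 0.2253]
eef_rot: [0.596, -0.593, 0.385, -0.38]
wrist_force: [-0.5, -0.2, 0.1]
opening: -0.0
[ 0.536  -0.3035  0.062 ] [0.5176 0.1166 0.062 ]
[ 0.54   -0.3001  0.062 ] [0.5234 0.12   0.062 ]
[ 0.5448 -0.2966  0.2253] [ 0.597  14.5306 -0.9522] -0.0003814287067051194 [-0.5406 -0.192   0.0939]
```

```bash
python3 -m jog '[[[0.2,0.5,-0.85],[0,0,0],0],[[0,3,0],[0,0,0],0],[[0,3,0],[0,0,0],0],[[0,3,0],[0,0,0],0],[[0,2,0],[0,0,0],0],[[0,0,0],[0,0,0],0]]'
python3 - <<'E'
import numpy as np,cv2
from h import *
from bench import ctrl,imaging
np.set_printoptions(precision=4,suppress=True)
o=ctrl.get_obs(); print(o["eef_pos"],tool(o,[.538,-.302,.075]),o["wrist_force"])
L=[]
for n,b in(("top",(345,150)),("side",(210,215))):
    c=imaging.camera(n); print(n,proj(c,o["eef_pos"])); x,y=b
    L.append(cv2.resize(c["frame"][y:y+100,x:x+100,::-1],None,fx=4,fy=4,interpolation=cv2.INTER_CUBIC))
cv2.imwrite("pics/near.png",np.hstack(L))
E
```

```text
time_s: 1.43
eef_pos: [0.5343, -0.3032, 0.105]
eef_rot: [0.596, -0.595, 0.384, -0.379]
wrist_force: [-0.1, 0.5, -0.8]
opening: 0.001
[ 0.5343 -0.3032  0.105 ] [0.0676 2.9994 0.3941] [-0.0624  0.5361 -0.751 ]
top [399.9534 214.7427]
side [259.1629 274.9661]
```

View pics/near.png

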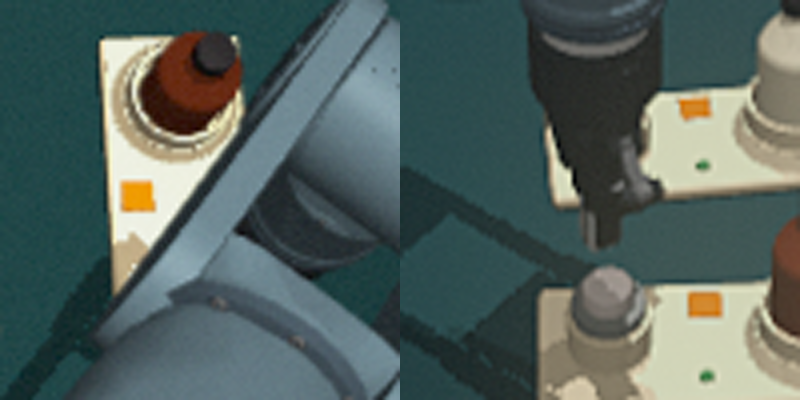

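The side crop shows the fingertip at about (260,276), where it was predicted, about 40 mm above the white button at (261,286) and clear of the bottle. I'll correct by 4 mm and come down to just above the button.

```bash
python3 -m jog '[[[0.05,1.5,0.4],[0,0,0],0],[[0,1.2,0],[0,0,0],0],[[0,0.5,0],[0,0,0],0],[[0,0,0],[0,0,0],0]]'
```

```text
time_s: 1.87
eef_pos: [0.542, -0.3088, 0.083]
eef_rot: [-0.594, 0.595, -0.379, 0.386]
wrist_force: [-0.1, 0.2, 0.2]
opening: 0.001
```

```bash
python3 -m jog '[[[0,0.3,0],[0,0,0],0],[[0,0.3,0],[0,0,0],0],[[0,0,0],[0,0,0],0]]'
```

```text
time_s: 2.12
eef_pos: [0.543, -0.3104, 0.0795]
eef_rot: [-0.594, 0.595, -0.378, 0.387]
wrist_force: [0.0, -0.0, -0.1]
opening: -0.001
```

```bash
python3 -m jog '[[[-0.9,0.3,-0.1],[0,0,0],0],[[0,0.3,0],[0,0,0],0]]'
```

```text
time_s: 2.28
eef_pos: [0.5388, -0.3028, 0.0745]
eef_rot: [-0.594, 0.595, -0.377, 0.388]
wrist_force: [-0.1, 0.1, -0.2]
opening: -0.001
```

```bash
python3 -m jog '[[[0,0.2,0],[0,0,0],0]]'
```

```text
time_s: 2.37
eef_pos: [0.5388, -0.3026, 0.0725]
eef_rot: [-0.594, 0.596, -0.377, 0.388]
wrist_force: [-0.5, 0.2, 0.2]
opening: -0.001
```

Well centred now. I'll press in small steps.

```bash
python3 -m jog '[[[0,0.3,0],[0,0,0],0],[[0,0.3,0],[0,0,0],0],[[0,0.3,0],[0,0,0],0]]'
```

```text
time_s: 2.62
eef_pos: [0.539, -0.3022, 0.0632]
eef_rot: [-0.594, 0.596, -0.377, 0.388]
wrist_force: [-2.3, 0.6, 3.0]
opening: -0.002
```

```bash
python3 -m jog '[[[0,0.3,0],[0,0,0],0]]'
```

```text
time_s: 2.7
eef_pos: [0.5391, -0.3022, 0.0602]
eef_rot: [-0.594, 0.596, -0.377, 0.388]
wrist_force: [-2.6, 0.6, 4.5]
opening: -0.0
```

```bash
python3 -m jog '[[[0,0.3,0],[0,0,0],0],[[0,0.0,0],[0,0,0],0]]'
```

```text
time_s: 2.87
eef_pos: [0.539, -0.3022, 0.0572]
eef_rot: [-0.594, 0.596, -0.377, 0.388]
wrist_force: [-3.8, 1.9, 6.4]
opening: -0.002
```

```bash
python3 -m jog '[[[0,0.12,0],[0,0,0],0],[[0,0.0,0],[0,0,0],0]]'
```

```text
time_s: 3.03
eef_pos: [0.539, -0.3023, 0.0567]
eef_rot: [-0.594, 0.596, -0.377, 0.387]
wrist_force: [-3.5, 2.6, 8.0]
opening: -0.005
```

```bash
python3 -m jog '[[[0,-1,0],[0,0,0],0],[[0,-2,0],[0,0,0],0],[[0,-3,0],[0,0,0],0],[[0,-3.5,0],[0,0,0],0],[[0,-3.5,0],[0,0,0],0],[[0,-2,0],[0,0,0],0],[[0,0,0],[0,0,0],0]]'
```

```text
time_s: 3.62
eef_pos: [0.5367, -0.3005, 0.2124]
eef_rot: [-0.594, 0.595, -0.378, 0.386]
wrist_force: [1.0, -1.3, 0.6]
opening: 0.001
```

```bash
python3 -m jog '[[[-3.5,0,1.46],[0,0,0],0],[[-3.5,0,1.46],[0,0,0],0],[[-3.5,0,1.46],[0,0,0],0],[[-3.5,0,1.46],[0,0,0],0],[[-3.5,0,1.46],[0,0,0],0],[[-3.5,0,1.46],[0,0,0],0],[[-3.5,0,1.46],[0,0,0],0],[[-3.5,0,1.46],[0,0,0],0],[[-3.5,0,1.46],[0,0,0],0],[[-3.5,0,1.46],[0,0,0],0],[[0,0,0],[0,0,0],0]]'
python3 - <<'E'
import numpy as np,cv2
from h import *
from bench import ctrl,imaging
np.set_printoptions(precision=4,suppress=True)
o=ctrl.get_obs(); print(o["eef_pos"],tool(o,[.5205,.118,.085]),o["wrist_force"])
w,x,y,z=o["eef_rot"]; print(Rotation.from_quat([x,y,z,w]).as_matrix())
E
```

```text
time_s: 4.53
eef_pos: [0.5215, 0.0908, 0.2023]
eef_rot: [-0.591, 0.595, -0.381, 0.389]
wrist_force: [0.0, -0.1, -0.4]
opening: 0.0
[0.5215 0.0908 0.2023] [-2.656  11.7031  0.9898] [ 0.0072 -0.0692 -0.4498]
[[ 0.4064  0.0067  0.9137]
 [-0.9136 -0.0096  0.4065]
 [ 0.0115 -0.9999  0.0022]]
```

```bash
python3 -m jog '[[[-2.5,1,1.0],[0,0,0],0],[[0,2.5,0],[0,0,0],0],[[0,2.5,0],[0,0,0],0],[[0,2.5,0],[0,0,0],0],[[0,0,0],[0,0,0],0]]'
python3 - <<'E'
import numpy as np,cv2
from h import *
from bench import ctrl,imaging
np.set_printoptions(precision=4,suppress=True)
o=ctrl.get_obs(); print(o["eef_pos"],tool(o,[.5205,.118,.075]),o["wrist_force"])
L=[]
for n,b in(("top",(200,150)),("side",(200,120))):
    c=imaging.camera(n); print(n,proj(c,o["eef_pos"])); x,y=b
    L.append(cv2.resize(c["frame"][y:y+100,x:x+100,::-1],None,fx=4,fy=4,interpolation=cv2.INTER_CUBIC))
cv2.imwrite("pics/near2.png",np.hstack(L))
E
```

```text
time_s: 4.95
eef_pos: [0.5201, 0.1215, 0.1127]
eef_rot: [-0.593, 0.596, -0.378, 0.387]
wrist_force: [-2.5, -0.6, -0.1]
opening: -0.002
[0.5201 0.1215 0.1127] [ 0.2878  3.7716 -0.1188] [-2.4701 -0.5699 -0.1404]
top [236.6685 224.1877]
side [251.2142 172.5401]
```

View pics/near2.png

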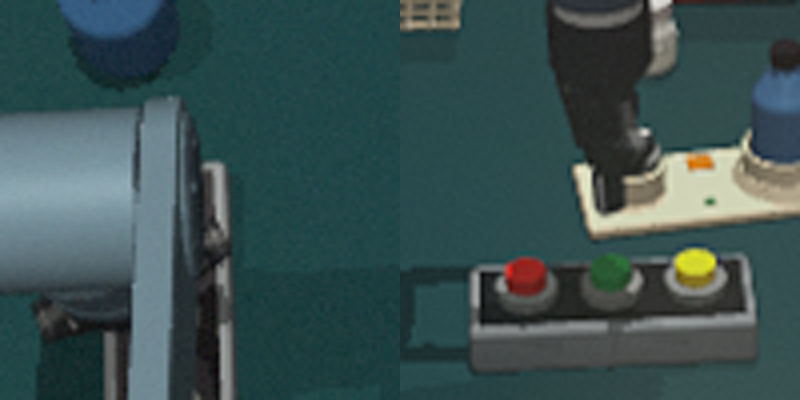

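The side crop shows the fingertip at about (252,172), straight above the green key at (252.7,187). The red and yellow keys are well to either side. I'll come down.

```bash
python3 -m jog '[[[0.3,1.3,-0.1],[0,0,0],0],[[0,1.0,0],[0,0,0],0],[[0,0.7,0],[0,0,0],0]]'
```

```text
time_s: 5.3
eef_pos: [0.5287, 0.117, 0.0922]
eef_rot: [0.596, -0.592, 0.374, -0.392]
wrist_force: [-0.4, -0.3, -0.3]
opening: 0.004
```

```bash
python3 -m jog '[[[0,0.2,0],[0,0,0],0]]'
```

```text
time_s: 5.38
eef_pos: [0.529, 0.1166, 0.0902]
eef_rot: [0.596, -0.592, 0.374, -0.393]
wrist_force: [-0.0, 0.0, -0.1]
opening: 0.002
```

```bash
python3 -m jog '[[[-0.45,0.6,-0.7],[0,0,0],0],[[0,0.4,0],[0,0,0],0]]'
```

```text
time_s: 5.55
eef_pos: [0.5218, 0.1176, 0.081]
eef_rot: [0.596, -0.592, 0.374, -0.394]
wrist_force: [-0.6, -0.2, -0.5]
opening: 0.001
```

```bash
python3 -m jog '[[[0,0.3,0],[0,0,0],0]]'
```

```text
time_s: 5.63
eef_pos: [0.522, 0.1177, 0.0781]
eef_rot: [0.596, -0.591, 0.373, -0.394]
wrist_force: [0.1, -0.2, -0.7]
opening: 0.002
```

```bash
python3 -m jog '[[[0,0.3,0],[0,0,0],0],[[0,0.3,0],[0,0,0],0],[[0,0.3,0],[0,0,0],0],[[0,0.3,0],[0,0,0],0],[[0,0.3,0],[0,0,0],0]]'
```

```text
time_s: 6.05
eef_pos: [0.5226, 0.1178, 0.0626]
eef_rot: [0.597, -0.591, 0.373, -0.394]
wrist_force: [-2.3, 0.1, 5.5]
opening: 0.0
```

```bash
python3 -m jog '[[[0,0.3,0],[0,0,0],0]]'
```

```text
time_s: 6.13
eef_pos: [0.5227, 0.1178, 0.0596]
eef_rot: [0.597, -0.591, 0.373, -0.394]
wrist_force: [-3.1, 1.0, 5.3]
opening: -0.0
```

```bash
python3 -m jog '[[[0,0.25,0],[0,0,0],0],[[0,0.0,0],[0,0,0],0]]'
```

```text
time_s: 6.3
eef_pos: [0.5226, 0.1178, 0.057]
eef_rot: [0.596, -0.592, 0.373, -0.393]
wrist_force: [-3.5, 0.0, 6.8]
opening: -0.0
```

```bash
python3 - <<'E'
from bench import ctrl,imaging
import cv2
c=imaging.camera("side"); cv2.imwrite("pics/press.png",cv2.resize(c["frame"][140:220,200:300,::-1],None,fx=6,fy=6,interpolation=cv2.INTER_CUBIC))
o=ctrl.get_obs(); print(o["eef_pos"],o["wrist_force"])
E
```

```text
[0.52269451 0.11783287 0.05724539] [-3.61619645 -0.4302687   6.94877447]
```

View pics/press.png

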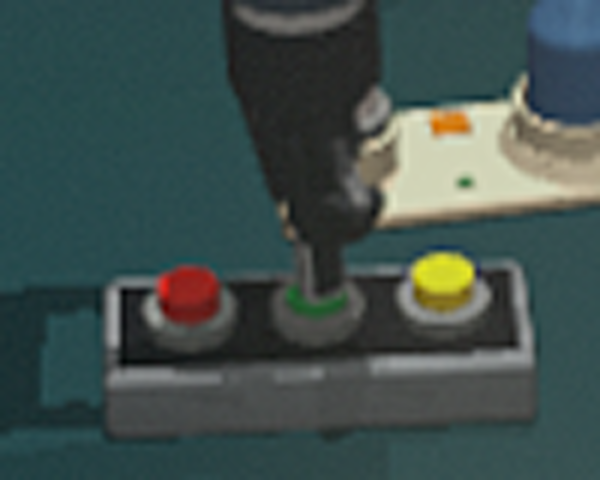

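The green key (about (318,297) in the crop) is clearly sunk under the fingertip at about 6.9 N, while red and yellow are up. I'll draw back.

```bash
python3 -m jog '[[[0,-1,0],[0,0,0],0],[[0,-2,0],[0,0,0],0],[[0,-3,0],[0,0,0],0],[[0,-3.5,0],[0,0,0],0],[[0,-3.5,0],[0,0,0],0],[[0,-2,-1],[0,0,0],0],[[0,0,-3],[0,0,0],0],[[0,0,-3],[0,0,0],0],[[0,0,-3],[0,0,0],0],[[0,0,-1],[0,0,0],0],[[0,0,0],[0,0,0],0],[[0,0,0],[0,0,0],0]]'
python3 - <<'E'
from bench import ctrl,imaging
import cv2,numpy as np
for n in("top","side"):
    c=imaging.camera(n); cv2.imwrite(f"pics/{n}_end.png",c["frame"][:,:,::-1])
E
```

```text
time_s: 7.35
eef_pos: [0.4171, 0.0725, 0.2171]
eef_rot: [0.598, -0.59, 0.37, -0.397]
wrist_force: [0.6, -0.7, -0.1]
opening: 0.002
```

View pics/side_end.png

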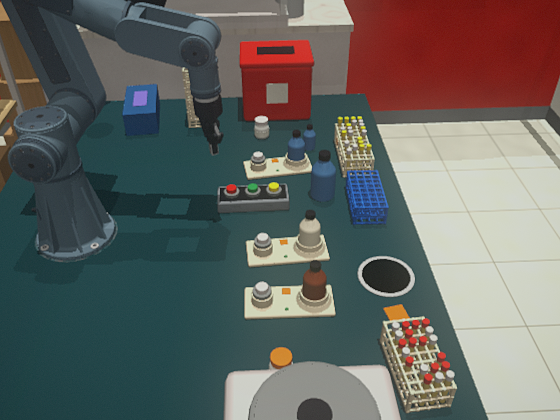

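The arm is clear, with the fingertip at (214,150). Bottles, pots, buttons and keys all look as they did in the first picture: white button (262,289), green key (252,188), brown bottle (315,285). I'm handing it in.

```bash
python3 -c "
from bench import ctrl
print(ctrl.hand_in())"
```

```text
the job is handed in; nothing more can be done
None
```

I pressed the start button on the brown bottle's stand (the rightmost one) with shut fingertips, let it spring back, then pressed the green middle key on the console. I drew the arm back clear and handed in shortly after 7.35 s on the robot's clock.

- **Start button:** the fingertip reached z ≈ 56.7 mm, and the upward wrist force read 6.4 N, then 8.0 N at the end. I had no camera view of the button while it was down, so its travel is judged from force and height only.
- **Green key:** the fingertip reached z ≈ 57 mm at about 6.9 N, and the side picture showed the key clearly sunk, with red and yellow up.
- **Depth mismatch:** the fingertip heights suggest about 5 mm of travel on each press, while the forces suggest 7–10 mm. Both are over the 4 mm needed. The 8.0 N on the start button is the fully-down force, above the suggested 6 N but well under the 18 N limit.
- **Final check:** the last side picture showed the arm clear and the buttons, keys, bottles and pots looking as they did at the start. The wrist force was near zero. I checked this by eye and did not measure the final positions.

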